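# Fish a dropped fitting nut out from between two lab instruments

## Robot

A 7-joint arm with a two-finger parallel gripper is mounted at the origin on the work surface. World frame = base frame: x ahead of the robot, y to its left, z up, the work surface at z = 0. Lengths are in m, angles in rad, forces in N, time in s.
With the tool pointing down it reaches from about 0.35 to 0.9 m from the base axis. Payload 8.1 kg.
Tool frame: the origin (TCP) lies between the finger pads; the fingertips stand 8 mm ahead of it and the grasp point (between the pads) lies 11 mm behind it (bot.tips_ahead is the distance from the TCP to the fingertips, in m); z points along the fingers, y is the line along which they close (so a half turn about z gives the same grasp; the last joint's range is limited). The gripper opens to 92 mm and grips with 3 to 60 N. Pads are 19 mm wide; open, the fingers measure 130 mm over their backs; the gripper's body (75 mm by 190 mm) begins 47 mm behind the grasp point.
Start: joints at [1.013, 0.434, 0.025, 1.573, -0.012, 1.134, -0.075], TCP at [0.275, -0.561, 0.235] pointing down, gripper open.
Joint ranges: [-2.62, 2.62], [-0.44, 2.09], [-1.27, 1.32], [0.08, 2.57], [-1.32, 4.46], [0.12, 2], [-2.74, 2.74]. Speed limits (rad/s): [2.22, 2.22, 3.01, 3.01, 3.14, 3.14, 3.14].

## Interface

Orientations are given as a unit quaternion [w, x, y, z].
In Python, from bench import status, vision, bot gives the robot as it stands.
- The arm moves only by the tool send_rows, never from a script. Its argument "deltas" is a list of rows, each a list of 7 numbers: the shift along the world's x, y, z in units of 30 mm (1.0 is 30 mm), then the turn, a rotation vector about the world's x, y, z in units of 5 degrees (1.0 is 5 degrees), then the opening, from 0 (shut) to 1 (fully open). In form: [[tx, ty, tz, wx, wy, wz, fingers], ...]. A call has 1 to 10 rows; each row is the pose to reach, as a shift and turn from the pose commanded when the call began; what a row does not reach only later rows make up. A row lasts 1/12 s, in which the tool goes at most 41.7 mm and 7.16 degrees, less where a joint would pass 70% of its speed; a pose out of reach is approached as far as the arm can. A call with a gripper value outside its range is refused whole. The fingers move at their own pace and stop on an object; "newtons" is the grip in N (left out, the last holds). Time passes only in rows, so rows that repeat a pose let the fingers close. It gives the time, the measured TCP pose, the force, the opening and the grip force at its end, in the units of the state.
- status.sense(): the state, without advancing time (a new reading comes with each control period).
- vision.read_camera(name): name is "side" or "top" or "wrist"; returns a dict with "frame" (480x640x3 uint8, red, green, blue), "fov_y" (degrees; the focal length in pixels is half the picture's height over the tangent of half this angle, whatever the lens; pixels are square), "cx", "cy" (the principal point, pixels), "cam_to_world" (4x4, takes a point from camera to world coordinates); the wrist camera has in their place "T_tool_cam" (4x4, takes a point from camera to tool coordinates, whose origin is the TCP and whose axes are the flange's). Camera axes: x right, y down, z forward; pixel columns grow to the right and rows downward; lengths in m; the calibration is good to about 2 mm. The wrist camera is an equidistant fisheye: a pixel r from the principal point sees the ray r / f radians off the axis. A picture is of the moment at which its call begins: read the wrist's pose just before it. There is no depth.
- bot.sign_off(): hands the job in; it is judged then, once.
The state is a dict: "time_s": time; "qpos": joint angles; "joint_velocities": joint speeds; "joint_torque": joint torques, N m; "tool_pos": TCP position; "eef_rot": TCP orientation; "contact_force": force on the tool from outside, world axes, zero at the start; "wrist_torque": the same for the moment, N m; "grip_width": finger opening in m; "finger_force": force on a finger pad.
Only numpy, scipy, OpenCV 4.12 (cv2) and the standard library are available. Lean on these libraries where they do the work, as an engineer would, in place of code of your own. Each camera call takes 0.05 s, during which the arm holds its last target. There are 200 camera calls.

## Task

A steel hex nut has been dropped into the narrow gap between the two bench instruments, where the gripper does not fit. Pick up the reach hook, draw that nut out onto the open bench with it, and lay the hook down flat on the open bench. Then pick up the nut and put it in the round steel dish; do not touch the nut with the fingers while it is still between the instruments.

Things in the scene. Friction and masses are not known exactly. Their poses are not given: they have to be found in the camera images.
- nut: Dropped steel hex nut: 26 mm across flats, 30 across corners, 16 high, 14 mm hole, 60 g, lying flat on the bench in the gap, 50 to 65 mm behind the instruments' front faces. Origin: centre of its underside; z up, x square to a pair of flats. Bystanders to leave: a bigger hex nut and a round collar on the open bench, a white bottle cap deeper in the gap (about 0.2 m in).
- hook: Reach hook lying on the bench at right, 150 g. Origin: underside, below the grip point; x towards the blade, z up. Pale wood handle x -70 to +40 mm, 20 wide, 36 high, then an 8 mm rod, axis 28 mm up. Steel blade at its end, 32 high down to the bench, 46 wide: shallow V open to the handle, inner apex x = 170, tips 164, back 174 mm. Balances a little ahead of the grip point.
- dish: Round steel dish at left, loose, 300 g: 110 mm outer diameter at the rim, 104 at the foot, 25 high, wall 3, inner floor 4 mm above its underside. Origin: centre of its underside, z up. The rectangular white tray of vials near it is a bystander.
- instruments: Two fixed compact instruments, taken together: a white box with a dark window at left (95 mm high), a cream and blue one at right (115 mm high), both 260 mm deep, between them a straight gap 74 mm wide, open above and in front. Origin: on the bench, middle of the gap's mouth, level with the front faces; x straight into the gap, away from the robot; y left; gap walls at y = +37, -37 mm.
Not all that is in view belongs to the job. Of the things shaped like the hook, the wooden one is meant.

How it is judged:
By the outcome, as a careful person would: the job done as asked, in the order asked, and still so for the second after the job is handed in, with the robot touching nothing.
It also fails if it takes over 72 s, if anything falls off the work surface, if the arm or the gripper's body presses on something with over 40 N, if the wrist force passes 120 N, or if a joint passes its speed limit or range.

## Working session

There is one attempt and no reset: what is moved stays moved. The work goes in short steps, Python scripts to look and compute and a tool call to move; the robot and the scene stay as the last step left them, time stands still between calls to the robot, and variables do not carry over. Pictures are saved under pics/ and viewed, at most 11 in all, crops included, and the job is handed in when it is done.

Besides the shell and the picture viewer there is one more tool, called after "Request:" by a JSON object that holds its "name" and its "arguments". send_rows: Moves the arm, as the interface text tells. Its arguments: {"type":"object","properties":{"deltas":{"type":"array","items":{"type":"array","items":{"type":"number"}}},"newtons":{"type":"number"}},"required":["deltas"]}

```bash
ls; mkdir -p pics
python3 - <<'E'
from bench import status, vision, bot
import cv2, numpy as np
s=status.sense(); print({k:np.round(v,3).tolist() for k,v in s.items()}, bot.tips_ahead)
for n in ("top","side"):
    c=vision.read_camera(n); cv2.imwrite(f"pics/{n}0.png",c["frame"][:,:,::-1]); print(n,c["fov_y"],c["cx"],c["cy"],np.round(c["cam_to_world"],3).tolist())
E
```

```text
pics
{'time_s': 0.0, 'qpos': [1.013, 0.435, 0.025, 1.574, -0.012, 1.134, -0.075], 'joint_velocities': [0.001, -0.002, 0.001, 0.0, -0.001, -0.001, -0.001], 'joint_torque': [-0.001, -66.785, 0.985, -31.447, -0.061, 0.043, 0.0], 'tool_pos': [0.274, -0.561, 0.234], 'eef_rot': [-0.001, 0.974, 0.225, -0.0], 'contact_force': [-1.132, -0.378, 0.198], 'wrist_torque': [-0.068, -0.005, 0.046], 'finger_force': 0.0, 'grip_width': 0.092} 0.008
top 55.972246141494466 315.02497173844665 242.600841271833 [[0.021, -0.997, 0.068, 0.513], [-1.0, -0.021, 0.001, -0.072], [0.001, -0.068, -0.998, 0.96], [0.0, 0.0, 0.0, 1.0]]
side 54.54164452267318 323.57714399385907 233.18784593340263 [[-0.839, -0.339, 0.426, 0.071], [-0.544, 0.493, -0.679, 0.698], [0.02, -0.801, -0.598, 0.718], [0.0, 0.0, 0.0, 1.0]]
```

View pics/top0.png

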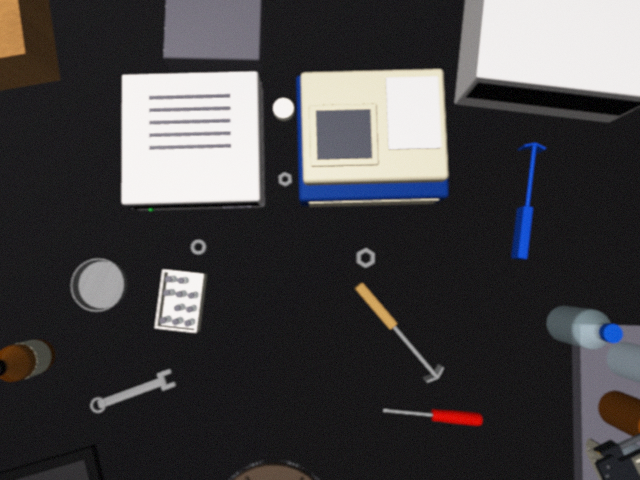

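View pics/side0.png

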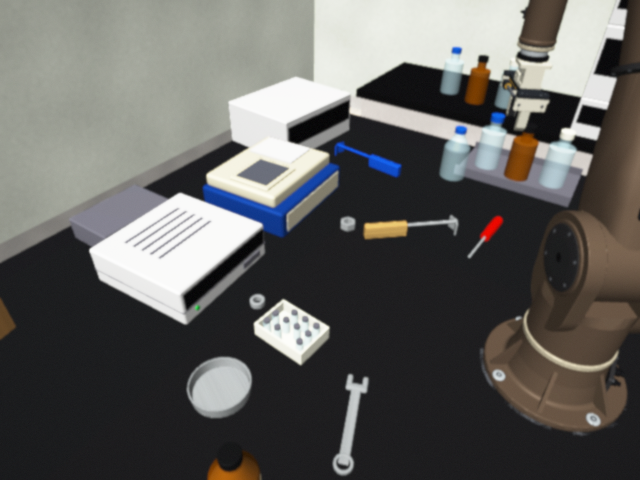

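Top view: target nut (285,179) in the gap, wooden hook handle (361,287)→(394,327) with blade ≈(433,373), dish (98,285), big nut (366,258), collar (198,247); gap mouth ≈ row 205. The side view agrees.

```bash
cat > h.py <<'E'
from bench import status, vision, bot
import cv2, numpy as np
def top(name="top"):
    c=vision.read_camera(name); return c
def px2w(c,uv,z):
    uv=np.atleast_2d(np.array(uv,float)); f=240/np.tan(np.radians(c["fov_y"])/2)
    d=np.c_[(uv[:,0]-c["cx"])/f,(uv[:,1]-c["cy"])/f,np.ones(len(uv))]@np.array(c["cam_to_world"])[:3,:3].T
    o=np.array(c["cam_to_world"])[:3,3]
    return o+d*((z-o[2])/d[:,2])[:,None]
def blobs(mask,amin=20):
    n,l,st,ce=cv2.connectedComponentsWithStats(mask.astype(np.uint8))
    return [(ce[i],st[i],np.argwhere(l==i)[:,::-1]) for i in range(1,n) if st[i,4]>=amin]
def roi(m,x0,y0,x1,y1):
    k=np.zeros_like(m);k[y0:y1,x0:x1]=m[y0:y1,x0:x1];return k
E
python3 - <<'E'
from h import *
c=top(); im=c["frame"]; hsv=cv2.cvtColor(im,cv2.COLOR_RGB2HSV); g=im.max(2)
np.set_printoptions(precision=4,suppress=True)
w=(hsv[...,0]>8)&(hsv[...,0]<25)&(hsv[...,1]>80)&(g>80)
for ce,st,p in blobs(roi(w,340,270,410,340)):
    r=cv2.minAreaRect(p.astype(np.float32)); print("handle",ce,r); print(px2w(c,cv2.boxPoints(r),.036)); print(px2w(c,[ce],.036))
def rep(n,b,z,t=70):
    for ce,st,p in blobs(roi(g>t,*b)):
        (x,y),rad=cv2.minEnclosingCircle(p.astype(np.float32)); print(n,ce,(x,y,rad),st,px2w(c,[ce,(x,y)],z).ravel())
rep("nut",(272,165,296,195),.016); rep("cap",(268,95,296,122),.02);rep("big",(350,240,382,275),.016); rep("collar",(185,232,212,260),.016)
rep("dish",(60,250,135,320),.025); rep("blade",(395,328,450,390),.03)
print("leftbox", [ (r,np.flatnonzero(g[r,200:300]<60)[:1]+200, np.flatnonzero(g[r,270:310]>60)+270) for r in (85,140,195,202)])
print(px2w(c,[(260,80),(260,200),(122,203)],.095))
for r in (90,150,195): print(im[r,256:268].tolist(), im[r,293:304].tolist())
print(im[195:215:1,200].tolist())
E
```

```text
handle [375.7664 305.6064] ((375.87060546875, 305.682373046875), (56.40191650390625, 11.280384063720703), 49.398704528808594)
[[ 0.4851 -0.1515  0.036 ]
 [ 0.5003 -0.1687  0.036 ]
 [ 0.4154 -0.2443  0.036 ]
 [ 0.4003 -0.2271  0.036 ]]
[[ 0.4503 -0.1978  0.036 ]]
nut [284.5033 178.6667] (284.5, 178.59091186523438, 7.426040172576904) [278 172  14  15 153] [ 0.7116 -0.0043  0.016   0.7118 -0.0043  0.016 ]
cap [282.9767 108.1465] (282.7404479980469, 108.3740463256836, 11.856481552124023) [272  97  23  24 430] [0.8627 0.0025 0.02   0.8622 0.003  0.02  ]
big [365.1029 257.4733] (365.27777099609375, 257.5, 10.311612129211426) [356 248  19  20 243] [ 0.5484 -0.1771  0.016   0.5484 -0.1774  0.016 ]
collar [197.8284 246.6154] (197.9320068359375, 246.58799743652344, 8.089505195617676) [190 239  17  16 169] [0.5638 0.1735 0.016  0.5639 0.1733 0.016 ]
dish [ 98.5134 284.3536] (97.13937377929688, 284.66046142578125, 27.65974998474121) [  70  258   55   54 2158] [0.4812 0.3729 0.025  0.4805 0.3757 0.025 ]
blade [421.5828 358.9492] (416.0, 353.5, 33.03417205810547) [395 328  49  55 453] [ 0.3443 -0.
[... 1092 characters left out ...]
5], [76, 90, 154], [147, 147, 161], [209, 201, 181]]
[[247, 244, 243], [243, 241, 239], [230, 226, 221], [184, 178, 176], [121, 116, 114], [85, 80, 80], [80, 78, 75], [76, 76, 74], [63, 60, 64], [37, 36, 38], [27, 22, 27], [22, 21, 24]] [[28, 28, 31], [29, 27, 29], [20, 24, 26], [26, 25, 29], [24, 23, 33], [19, 31, 61], [18, 45, 106], [21, 54, 137], [28, 64, 154], [26, 70, 157], [31, 71, 157]]
[[247, 245, 243], [247, 244, 243], [247, 245, 243], [247, 245, 243], [245, 243, 241], [238, 236, 234], [214, 211, 208], [147, 141, 141], [79, 78, 76], [28, 29, 29], [10, 12, 9], [25, 25, 24], [53, 49, 48], [61, 57, 56], [51, 48, 49], [30, 28, 28], [22, 22, 27], [27, 23, 28], [22, 22, 25], [24, 25, 27]]
```

Run:
```python
from h import *
c=top(); im=c["frame"]
a=cv2.resize(im[160:260,240:320],None,fx=5,fy=5,interpolation=cv2.INTER_CUBIC)
b=cv2.resize(im[280:390,350:450],None,fx=4,fy=4,interpolation=cv2.INTER_CUBIC)
o=np.zeros((500,800,3),np.uint8); o[:500,:400]=a; o[:440,400:]=b
cv2.imwrite("pics/crop1.png",cv2.convertScaleAbs(o[:,:,::-1],alpha=1.6,beta=20))
```

```text
(no output)
```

View pics/crop1.png

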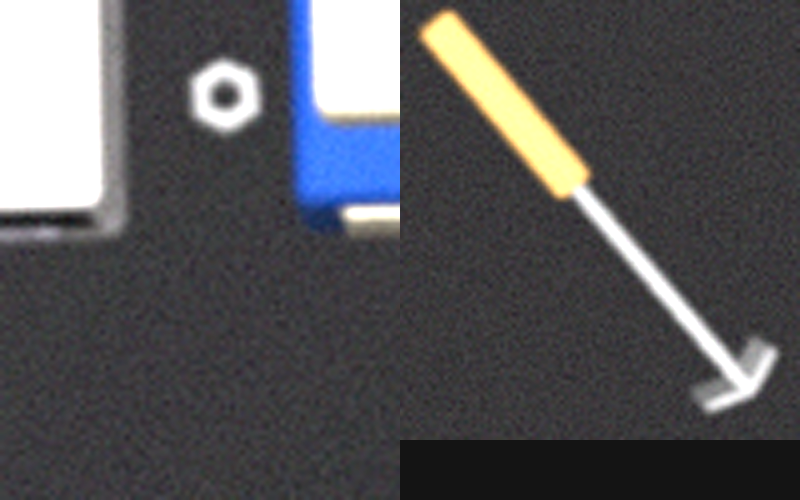

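Crop: the nut has flats facing ±y in the image (corners up/down), centred in the gap; the hook blade's V opens toward the handle. Now refine the gap axis and plan the hook grasp.

```bash
cat >> h.py <<'E'
def show(s=None):
    s=s or status.sense(); from scipy.spatial.transform import Rotation as R
    q=s["eef_rot"]; M=R.from_quat([q[1],q[2],q[3],q[0]]).as_matrix()
    print("t",s["time_s"],"tcp",np.round(s["tool_pos"],4),"toolx yaw",round(np.degrees(np.arctan2(M[1,0],M[0,0])),2),"z",np.round(M[:,2],3),"w",s["grip_width"],"ff",s["finger_force"],"q",np.round(s["qpos"],2))
    return M
E
python3 - <<'E'
from h import *
c=top(); g=c["frame"].max(2).astype(float)
P=[]
for r in range(88,192,4):
    row=g[r]; i=next(i for i in range(250,275) if row[i]<160); P.append((i-1+(row[i-1]-160)/(row[i-1]-row[i]),r))
w=px2w(c,P,.095); k=np.polyfit(w[:,0],w[:,1],1); print("wall left top: slope deg",np.degrees(np.arctan(k[0])),"y at .65,.71",np.polyval(k,[.65,.71]))
P=[]
for u in range(130,252,6):
    col=g[:,u]; i=next(i for i in range(190,215) if col[i]<140); P.append((u,i-1+(col[i-1]-140)/(col[i-1]-col[i])))
w=px2w(c,P,.095); k2=np.polyfit(w[:,1],w[:,0],1); print("front: slope deg",np.degrees(np.arctan(k2[0])),"x at y=0",np.polyval(k2,0))
h=np.array([.4391,-.2078]); s=status.sense(); show(s)
d=(h-s["tool_pos"][:2])/.03; print("to hook",d,"z",(.016-s["tool_pos"][2])/.03)
E
```

```text
wall left top: slope deg 2.725970725098953 y at .65,.71 [0.03719652 0.04005331]
front: slope deg -2.7013904624449045 x at y=0 0.6528868874858599
t 0.25 tcp [ 0.2744 -0.5613  0.2344] toolx yaw 26.05 z [-0.     0.001 -1.   ] w 0.09184770667924622 ff 0.0 q [ 1.01  0.43  0.03  1.57 -0.01  1.13 -0.08]
to hook [ 5.4890663  11.78320038] z -7.279495979122351
```

Request:
{"name": "send_rows", "arguments": {"deltas": [[0.55,1.18,0,0,0,0.5,1],[1.1,2.36,0,0,0,1,1],[1.65,3.54,0,0,0,1.5,1],[2.2,4.71,0,0,0,2,1],[2.74,5.9,-0.5,0,0,2.5,1],[3.3,7.07,-1.2,0,0,3.14,1],[3.84,8.25,-2,0,0,3.14,1],[4.39,9.43,-2.8,0,0,3.14,1],[4.94,10.6,-3.6,0,0,3.14,1],[5.49,11.78,-4,0,0,3.14,1]]}}

```text
time_s: 1.08
tool_pos: [0.4332, -0.2186, 0.1182]
eef_rot: [-0.0, 0.935, 0.356, -0.0]
contact_force: [1.1, -0.7, 0.3]
grip_width: 0.0919
finger_force: 0.0
```

Request:
{"name": "send_rows", "arguments": {"deltas": [[0,0,0,0,0,0,1],[0,0,0,0,0,0,1]]}}

```text
time_s: 1.25
tool_pos: [0.4343, -0.2172, 0.1189]
eef_rot: [-0.001, 0.933, 0.359, -0.0]
contact_force: [-0.0, -1.1, 0.5]
grip_width: 0.0917
finger_force: 0.0
```

Run:
```python
from h import *
s=status.sense(); M=show(s)
c=vision.read_camera("wrist"); np.set_printoptions(precision=4,suppress=True); print(c["fov_y"],c["cx"],c["cy"],c["T_tool_cam"])
im=c["frame"]; cv2.imwrite("pics/w1.png",im[:,:,::-1])
hsv=cv2.cvtColor(im,cv2.COLOR_RGB2HSV)
w=(hsv[...,0]>8)&(hsv[...,0]<25)&(hsv[...,1]>80)&(im.max(2)>80)
f=240/np.tan(np.radians(c["fov_y"])/2)
for ce,st,p in blobs(w,300):
    r=cv2.minAreaRect(p.astype(np.float32)); 
    v=np.r_[cv2.boxPoints(r),[ce]]-[c["cx"],c["cy"]]; rr=np.hypot(*v.T); th=rr/f
    d=np.c_[v*(np.sin(th)/rr)[:,None],np.cos(th)]; T=np.array(c["T_tool_cam"])
    o=s["tool_pos"]+M@T[:3,3]; D=d@(M@T[:3,:3]).T
    print(ce,r); print(o+D*((.036-o[2])/D[:,2])[:,None])
```

```text
t 1.25 tcp [ 0.4343 -0.2172  0.1189] toolx yaw 42.06 z [-0.001  0.001 -1.   ] w 0.09170293667758124 ff 0.0 q [ 0.49  0.36 -0.18  2.03  0.09  0.76 -0.57]
65.70646984690485 324.4762996010662 249.5523174107196 [[-0.0005 -0.9504 -0.3111  0.086 ]
 [ 1.     -0.0003 -0.0006 -0.0004]
 [ 0.0005 -0.3111  0.9504 -0.1497]
 [ 0.      0.      0.      1.    ]]
[324.4555 219.4275] ((322.5, 222.0), (162.0, 33.0), 90.0)
[[ 0.4858 -0.1543  0.036 ]
 [ 0.4994 -0.1695  0.036 ]
 [ 0.4187 -0.2438  0.036 ]
 [ 0.4033 -0.2267  0.036 ]
 [ 0.4562 -0.1964  0.036 ]]
[148.9662 358.2403] ((149.28411865234375, 359.47613525390625), (24.519718170166016, 53.23710250854492), 1.9091522693634033)
[[ 0.2353 -0.1712  0.036 ]
 [ 0.2891 -0.1459  0.036 ]
 [ 0.3051 -0.1622  0.036 ]
 [ 0.2545 -0.1884  0.036 ]
 [ 0.2738 -0.1657  0.036 ]]
[499.5358 358.3276] ((499.40472412109375, 359.4747009277344), (53.395816802978516, 25.07607078552246), 86.42366790771484)
[[ 0.4737 -0.349   0.036 ]
 [ 0.4888 -0.3662  0.036 ]
 [ 0.4592 -0.4181  0.036 ]
 [ 0.4433 -0.3977  0.036 ]
 [ 0.4676 -0.38    0.036 ]]
[454.5907 408.4437] ((448.52276611328125, 407.99188232421875), (20.08629035949707, 280.64453125), 83.36270904541016)
[[ 0.3242 -0.2968  0.036 ]
 [ 0.5124 -0.4939  0.036 ]
 [ 0.5018 -0.5264  0.036 ]
 [ 0.3065 -0.3146  0.036 ]
 [ 0.4088 -0.3915  0.036 ]]
```

View pics/w1.png

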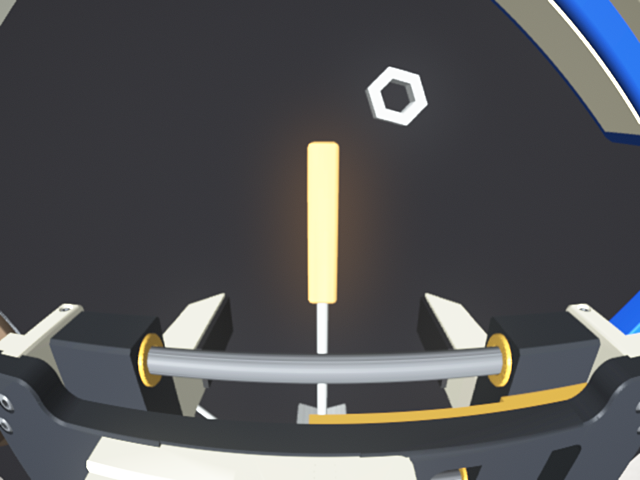

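The wrist view shows the handle (308–339 × 142–303) centred between the open fingers (≈215 and 435) and aligned with them. Descend and grip.

Request:
{"name": "send_rows", "arguments": {"deltas": [[0.09,0.15,-0.5,0,0,0,1],[0.18,0.29,-1.2,0,0,0,1],[0.18,0.29,-2,0,0,0,1],[0.18,0.29,-2.7,0,0,0,1],[0.18,0.29,-3.2,0,0,0,1],[0.18,0.29,-3.43,0,0,0,1],[0.18,0.29,-3.43,0,0,0,1],[0.18,0.29,-3.43,0,0,0,1]]}}

```text
time_s: 1.97
tool_pos: [0.4392, -0.2122, 0.0173]
eef_rot: [0.0, 0.935, 0.356, 0.0]
contact_force: [-0.8, 0.8, 0.4]
grip_width: 0.0918
finger_force: 0.0
```

Request:
{"name": "send_rows", "arguments": {"deltas": [[0,0,0,0,0,0,0.5],[0,0,0,0,0,0,0],[0,0,0,0,0,0,0],[0,0,0,0,0,0,0],[0,0,0,0,0,0,0],[0,0,0,0,0,0,0],[0,0,0,0,0,0,0],[0,0,0,0,0,0,0]], "newtons": 45}}

```text
time_s: 2.63
tool_pos: [0.4392, -0.2111, 0.0168]
eef_rot: [0.0, 0.934, 0.356, 0.0]
contact_force: [-0.5, 0.0, -0.2]
grip_width: 0.0428
finger_force: 0.0
```

Request:
{"name": "send_rows", "arguments": {"deltas": [[0,0,0,0,0,0,0],[0,0,0,0,0,0,0],[0,0,0,0,0,0,0],[0,0,0,0,0,0,0],[0,0,0,0,0,0,0],[0,0,0,0,0,0,0]]}}

```text
time_s: 3.13
tool_pos: [0.4391, -0.2111, 0.0168]
eef_rot: [-0.0, 0.934, 0.356, -0.0]
contact_force: [0.8, 0.6, -0.6]
grip_width: 0.0198
finger_force: 45.0
```

Request:
{"name": "send_rows", "arguments": {"deltas": [[0,0,0.1,0,0,0,0],[0,0,0.4,0,0,0,0],[0,0,0.9,0,0,0,0],[0,0,1.4,0,0,0,0],[0,0,1.9,0,0,0,0],[0,0,2.3,0,0,0,0],[0,0,2.6,0,0,0,0],[0,0,2.7,0,0,0,0],[0,0,2.7,0,0,0,0]]}}

```text
time_s: 3.88
tool_pos: [0.4395, -0.2113, 0.0987]
eef_rot: [0.001, 0.934, 0.356, 0.001]
contact_force: [-0.4, 0.7, -2.3]
grip_width: 0.02
finger_force: 45.0
```

Run:
```python
from h import *
show()
```

```text
t 3.8833 tcp [ 0.4395 -0.2113  0.0987] toolx yaw 41.74 z [ 0.001 -0.001 -1.   ] w 0.019967581640829013 ff 44.999207854270935 q [ 0.47  0.39 -0.17  2.05  0.1   0.71 -0.61]
```

Request:
{"name": "send_rows", "arguments": {"deltas": [[-0.1,0.2,0,0,0,0.7,0],[-0.2,0.5,0,0,0,1.9,0],[-0.4,0.8,0,0,0,3.2,0],[-0.5,1.1,0,0,0,4.5,0],[-0.6,1.4,0,0,0,5.8,0],[-0.8,1.8,0,0,0,7.1,0],[-0.9,2.1,0,0,0,8.4,0],[-1.0,2.4,0,0,0,9.7,0],[-1.2,2.7,0,0,0,11,0],[-1.3,3.0,0,0,0,12.3,0]]}}

```text
time_s: 4.72
tool_pos: [0.3989, -0.1206, 0.0971]
eef_rot: [-0.001, 0.619, 0.786, -0.0]
contact_force: [0.1, -0.1, -1.0]
grip_width: 0.0198
finger_force: 45.0
```

Request:
{"name": "send_rows", "arguments": {"deltas": [[0,0,0,0,0,1.3,0],[0,0,0,0,0,2.6,0],[0,0,0,0,0,3.9,0],[0,0,0,0,0,5.2,0],[0,0,0,0,0,6.5,0],[0,0,0,0,0,7.8,0],[0,0,0,0,0,9.1,0],[0,0,0,0,0,10.4,0],[0,0,0,0,0,11.7,0],[0,0,0,0,0,13,0]]}}

```text
time_s: 5.55
tool_pos: [0.3996, -0.121, 0.0972]
eef_rot: [-0.001, 0.1, 0.995, 0.0]
contact_force: [-0.0, 0.1, -1.7]
grip_width: 0.0196
finger_force: 45.0
```

Request:
{"name": "send_rows", "arguments": {"deltas": [[0,0,0,0,0,1,0],[0,0,0,0,0,2,0],[0,0,0,0,0,2.6,0],[0,0,0,0,0,2.9,0],[0,0,0,0,0,2.9,0],[0,0,0,0,0,2.9,0],[0,0,0,0,0,2.9,0]]}}

```text
time_s: 6.13
tool_pos: [0.4, -0.1211, 0.0976]
eef_rot: [-0.0, -0.023, 1.0, 0.0]
contact_force: [0.2, 0.0, -1.4]
grip_width: 0.0194
finger_force: 45.0
```

Run:
```python
from h import *
s=status.sense(); show(s)
c=top(); im=c["frame"]; cv2.imwrite("pics/t2.png",im[:,:,::-1])
hsv=cv2.cvtColor(im,cv2.COLOR_RGB2HSV); g=im.max(2)
rep=blobs(roi(g>70,300,160,400,420),60)
for ce,st,p in rep: print(ce,st)
```

```text
t 6.1333 tcp [ 0.4    -0.1211  0.0976] toolx yaw -177.33 z [-0.  0. -1.] w 0.019377497279631513 ff 44.99923646450043 q [ 0.82  0.42 -0.82  2.17  0.46  0.74  1.32]
[349.42999097 181.65153568] [ 300  160  100   46 4428]
[336.10102489 288.24304539] [319 241  30  99 683]
[365.12244898 257.43265306] [356 248  20  20 245]
[311.17391304 324.39130435] [302 321  17   7  69]
[366.36764706 325.26470588] [356 321  23  11 136]
[362.53226172 378.6024451 ] [ 324  335   76   85 4417]
[318.10544815 388.88927944] [ 304  353   32   67 1138]
```

View pics/t2.png

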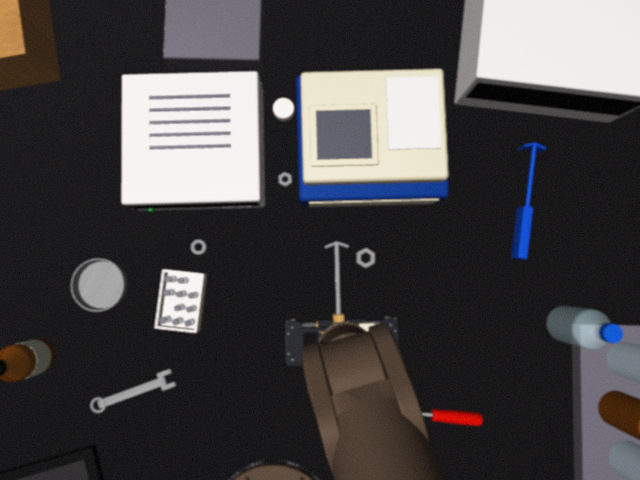

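The hook points into +x, with rod col ≈339→337 and blade ≈(337,245). Measure it precisely relative to the TCP.

Run:
```python
from h import *
np.set_printoptions(precision=4,suppress=True)
s=status.sense(); c=top(); g=c["frame"].max(2).astype(float)
P=[]
for r in range(254,312,3):
    w=g[r,328:348]; w=np.clip(w-45,0,None); P.append(((w*np.arange(328,348)).sum()/w.sum(),r))
w=px2w(c,P,.109); k=np.polyfit(w[:,0],w[:,1],1); print("rod yaw",np.degrees(np.arctan(k[0])),"y at tcp x",np.polyval(k,s["tool_pos"][0]), "tcp",s["tool_pos"])
m=roi(g>75,318,236,352,252)
for ce,st,p in blobs(m): print(st,"apex front row", [ (u,p[p[:,0]==u][:,1].min(),p[p[:,0]==u][:,1].max()) for u in range(322,352,2) if (p[:,0]==u).any()])
print(px2w(c,[(337,240.5),(337,241.5)],.113))
```

```text
rod yaw 2.6179853824971424 y at tcp x -0.1191805746186534 tcp [ 0.4    -0.1211  0.0977]
[324 241  25  11 126] apex front row [(324, np.int64(246), np.int64(246)), (326, np.int64(245), np.int64(248)), (328, np.int64(244), np.int64(247)), (330, np.int64(243), np.int64(246)), (332, np.int64(242), np.int64(245)), (334, np.int64(242), np.int64(251)), (336, np.int64(241), np.int64(251)), (338, np.int64(241), np.int64(251)), (340, np.int64(242), np.int64(245)), (342, np.int64(243), np.int64(246)), (344, np.int64(243), np.int64(246)), (346, np.int64(244), np.int64(247)), (348, np.int64(245), np.int64(246))]
[[ 0.5756 -0.113   0.113 ]
 [ 0.5737 -0.1131  0.113 ]]
```

Request:
{"name": "send_rows", "arguments": {"deltas": [[0,0.3,0,0,0,0,0],[0,0.9,-0.2,0,0,0,0],[0,1.6,-0.5,0,0,0,0],[0,2.3,-0.8,0,0,0,0],[0,3.0,-1.1,0,0,0,0],[0,3.5,-1.3,0,0,0,0],[0,3.67,-1.3,0,0,0,0],[0,3.67,-1.3,0,0,0,0],[0,3.67,-1.3,0,0,0,0]]}}

```text
time_s: 6.98
tool_pos: [0.4002, -0.0111, 0.0591]
eef_rot: [0.0, -0.024, 1.0, -0.0]
contact_force: [-0.4, 0.0, -2.0]
grip_width: 0.0194
finger_force: 45.0
```

Request:
{"name": "send_rows", "arguments": {"deltas": [[0.2,0,0,0,0,0,0],[0.8,0,0,0,0,0,0],[1.5,0,0,0,0,0,0],[2.3,0,0,0,0,0,0],[3.1,0,0,0,0,0,0],[3.9,0,0,0,0,0,0],[4.7,0,0,0,0,0,0],[5.3,0,0,0,0,0,0],[5.6,0,0,0,0,0,0],[5.6,0,0,0,0,0,0]]}}

```text
time_s: 7.82
tool_pos: [0.5701, -0.0121, 0.0589]
eef_rot: [0.001, -0.023, 1.0, 0.0]
contact_force: [0.1, 0.7, -1.6]
grip_width: 0.0197
finger_force: 45.0
```

Run:
```python
from h import *
show(); c=top(); im=c["frame"]
cv2.imwrite("pics/t3.png",cv2.resize(im[90:290,200:400],None,fx=3,fy=3,interpolation=cv2.INTER_CUBIC)[:,:,::-1])
```

```text
t 7.8167 tcp [ 0.5701 -0.0121  0.0589] toolx yaw -177.39 z [ 0.001  0.001 -1.   ] w 0.019716536467351692 ff 44.999147057533264 q [ 0.42  0.66 -0.71  1.85  0.57  0.84  1.04]
```

View pics/t3.png

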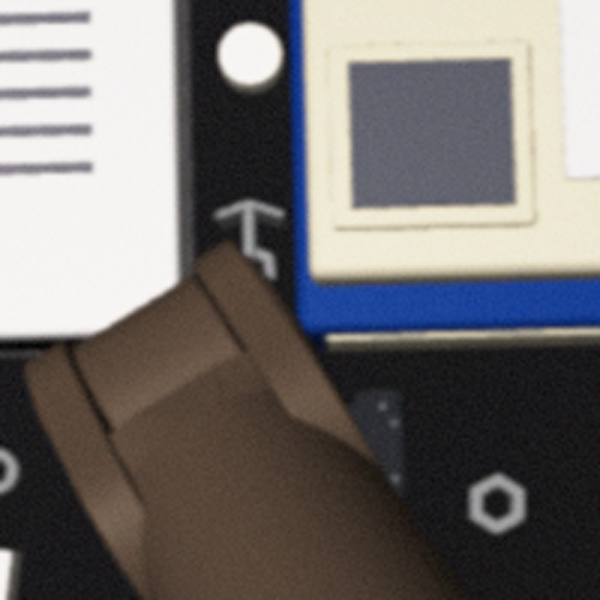

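The blade (crop 250,207) is beyond the nut (≈258,260) and inside the gap. Lower, then draw back slowly.

Request:
{"name": "send_rows", "arguments": {"deltas": [[0,0.02,-0.1,0,0,0,0],[0,0.02,-0.3,0,0,0,0],[0,0.02,-0.6,0,0,0,0],[0,0.02,-0.9,0,0,0,0],[0,0.02,-1.15,0,0,0,0],[0,0.02,-1.3,0,0,0,0],[0,0.02,-1.36,0,0,0,0],[0,0.02,-1.36,0,0,0,0]]}}

```text
time_s: 8.53
tool_pos: [0.5678, -0.0103, 0.0175]
eef_rot: [-0.0, -0.024, 1.0, 0.0]
contact_force: [-0.7, -1.3, -0.8]
grip_width: 0.02
finger_force: 45.0
```

Request:
{"name": "send_rows", "arguments": {"deltas": [[-0.08,0,0,0,0,0,0],[-0.24,-0.01,0,0,0,0,0],[-0.44,-0.02,0,0,0,0,0],[-0.64,-0.03,0,0,0,0,0],[-0.84,-0.04,0,0,0,0,0],[-1.04,-0.05,0,0,0,0,0],[-1.24,-0.06,0,0,0,0,0],[-1.44,-0.07,0,0,0,0,0],[-1.64,-0.08,0,0,0,0,0],[-1.84,-0.09,0,0,0,0,0]]}}

```text
time_s: 9.37
tool_pos: [0.5124, -0.0132, 0.0181]
eef_rot: [0.0, -0.024, 1.0, -0.0]
contact_force: [0.4, -0.8, -1.1]
grip_width: 0.0196
finger_force: 45.0
```

Request:
{"name": "send_rows", "arguments": {"deltas": [[-0.2,-0.01,0,0,0,0,0],[-0.4,-0.02,0,0,0,0,0],[-0.6,-0.03,0,0,0,0,0],[-0.8,-0.04,0,0,0,0,0],[-1.0,-0.05,0,0,0,0,0],[-1.2,-0.06,0,0,0,0,0],[-1.4,-0.07,0,0,0,0,0],[-1.6,-0.08,0,0,0,0,0],[-1.8,-0.09,0,0,0,0,0],[-2.0,-0.1,0,0,0,0,0]]}}

```text
time_s: 10.2
tool_pos: [0.4524, -0.0161, 0.018]
eef_rot: [0.0, -0.024, 1.0, 0.0]
contact_force: [1.5, -0.4, -1.5]
grip_width: 0.0198
finger_force: 45.0
```

Run:
```python
from h import *
show(); c=top(); im=c["frame"]
cv2.imwrite("pics/t4.png",cv2.resize(im[140:340,200:400],None,fx=3,fy=3,interpolation=cv2.INTER_CUBIC)[:,:,::-1])
```

```text
t 10.2 tcp [ 0.4524 -0.0161  0.018 ] toolx yaw -177.25 z [ 0.  0. -1.] w 0.019759171592344152 ff 44.99917924404144 q [ 0.43  0.59 -0.68  2.16  0.65  0.61  0.9 ]
```

View pics/t4.png

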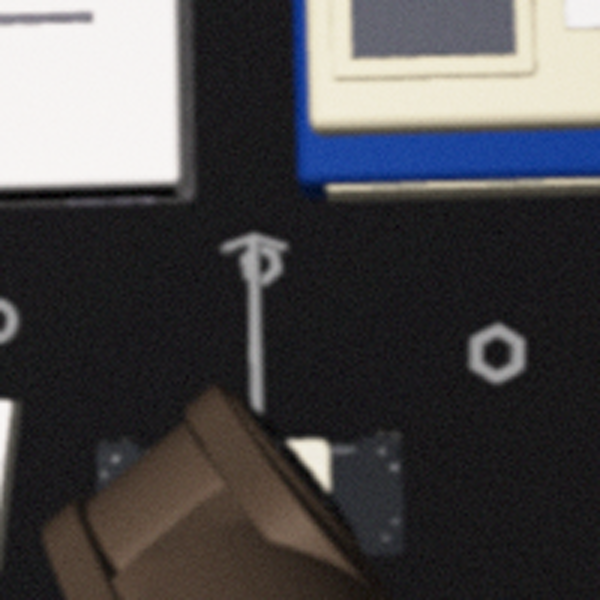

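The nut (crop 262,265) is drawn out just past the front faces, nested in the blade. Pull 70 mm further, then back the blade off and lift.

Request:
{"name": "send_rows", "arguments": {"deltas": [[-0.24,-0.01,0,0,0,0,0],[-0.5,-0.02,0,0,0,0,0],[-0.8,-0.04,0,0,0,0,0],[-1.1,-0.05,0,0,0,0,0],[-1.4,-0.06,0,0,0,0,0],[-1.7,-0.08,0,0,0,0,0],[-2.0,-0.09,0,0,0,0,0],[-2.2,-0.1,0,0,0,0,0],[-2.3,-0.1,0,0,0,0,0],[-2.3,-0.1,0,0,0,0,0]]}}

```text
time_s: 11.08
tool_pos: [0.3831, -0.0193, 0.018]
eef_rot: [-0.0, -0.024, 1.0, -0.0]
contact_force: [0.2, 0.2, -1.7]
grip_width: 0.0196
finger_force: 45.0
```

Request:
{"name": "send_rows", "arguments": {"deltas": [[0.1,0,0,0,0,0,0],[0.3,0.01,0,0,0,0,0],[0.4,0.02,0,0,0,0,0],[0.4,0.02,0.1,0,0,0,0],[0.4,0.02,0.4,0,0,0,0],[0.4,0.02,0.8,0,0,0,0],[0.4,0.02,1.2,0,0,0,0],[0.4,0.02,1.6,0,0,0,0],[0.4,0.02,1.8,0,0,0,0],[0.4,0.02,1.8,0,0,0,0]]}}

```text
time_s: 11.92
tool_pos: [0.3968, -0.0185, 0.073]
eef_rot: [0.001, -0.024, 1.0, -0.0]
contact_force: [1.3, -0.4, -1.2]
grip_width: 0.0202
finger_force: 45.0
```

Run:
```python
from h import *
show(); c=top(); im=c["frame"]; g=im.max(2)
for ce,st,p in blobs(roi(g>70,230,215,340,330),30): print(ce,st,px2w(c,[ce],.016))
cv2.imwrite("pics/t5.png",cv2.resize(im[180:380,200:440],None,fx=3,fy=3,interpolation=cv2.INTER_CUBIC)[:,:,::-1])
```

```text
t 11.9167 tcp [ 0.3968 -0.0185  0.073 ] toolx yaw -177.27 z [ 0.002 -0.    -1.   ] w 0.02023206080722512 ff 44.99910235404968 q [ 0.55  0.43 -0.8   2.24  0.51  0.66  1.  ]
[284.16692668 278.45397816] [271 242  24  83 641] [[ 0.50115107 -0.00894893  0.016     ]]
[303.60913706 324.4822335 ] [292 319  28  11 197] [[ 0.40701262 -0.05160864  0.016     ]]
[252.60714286 323.71428571] [244 322  17   4  56] [[0.40639825 0.05400122 0.016     ]]
[272.05405405 327.37837838] [267 324  11   6  37] [[0.39972685 0.01354344 0.016     ]]
```

View pics/t5.png

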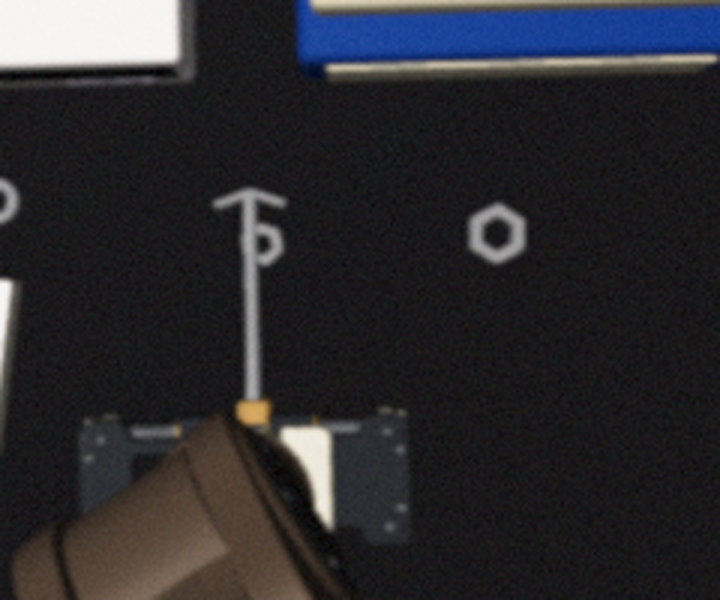

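The nut stays on the bench (crop 263,243) and the hook hangs clear above it. Shift the hook right, lay it down and release.

Request:
{"name": "send_rows", "arguments": {"deltas": [[0,-0.3,0,0,0,0,0],[0,-0.9,0,0,0,0,0],[0,-1.6,0,0,0,0,0],[0,-2.3,0,0,0,0,0],[0,-2.8,-0.3,0,0,0,0],[0,-3.0,-0.8,0,0,0,0],[0,-3.0,-1.3,0,0,0,0],[0,-3.0,-1.6,0,0,0,0],[0,-3.0,-1.8,0,0,0,0],[0,-3.0,-1.86,0,0,0,0]]}}

```text
time_s: 12.8
tool_pos: [0.3951, -0.1085, 0.016]
eef_rot: [-0.001, -0.024, 1.0, -0.001]
contact_force: [-14.1, -0.5, 57.4]
grip_width: 0.0197
finger_force: 45.0
```

Request:
{"name": "send_rows", "arguments": {"deltas": [[0,0,0,0,0,0,0],[0,0,0,0,0,0,0]], "newtons": 10}}

```text
time_s: 12.97
tool_pos: [0.396, -0.1081, 0.016]
eef_rot: [-0.0, -0.025, 1.0, 0.0]
contact_force: [0.1, 0.2, -1.8]
grip_width: 0.0199
finger_force: 10.0
```

Request:
{"name": "send_rows", "arguments": {"deltas": [[0,0,0,0,0,0,0.6],[0,0,0,0,0,0,0.6],[0,0,0,0,0,0,0.6],[0,0,0,0,0,0,0.6],[0,0,0,0,0,0,0.6],[0,0,0,0,0,0,0.6]]}}

```text
time_s: 13.47
tool_pos: [0.396, -0.1085, 0.0162]
eef_rot: [0.0, -0.024, 1.0, 0.0]
contact_force: [-0.7, -0.1, 0.3]
grip_width: 0.0536
finger_force: 0.0
```

Request:
{"name": "send_rows", "arguments": {"deltas": [[0,0,0.2,0,0,0,0.6],[0,0,0.6,0,0,0,0.6],[0,0,1.2,0,0,0,0.6],[0,0,1.8,0,0,0,0.6],[0,0,2.4,0,0,0,0.6],[0,0,3.0,0,0,0,0.6],[0,0,3.5,0,0,0,0.6],[0,0,3.5,0,0,0,0.6]]}}

```text
time_s: 14.13
tool_pos: [0.3973, -0.1085, 0.1238]
eef_rot: [0.002, -0.024, 1.0, -0.001]
contact_force: [0.1, 0.6, 0.2]
grip_width: 0.0554
finger_force: 0.0
```

Run:
```python
from h import *
np.set_printoptions(precision=4,suppress=True)
s=status.sense(); show(s); c=top(); im=c["frame"]; g=im.max(2)
for ce,st,p in blobs(roi(g>70,265,235,305,285),30):
    print(ce,st,px2w(c,[ce],.016)); cc=cv2.convexHull(p.astype(np.int32)); print(cc[:,0].tolist())
    # orientation of hexagon: 6th harmonic of the radius
    q=(p-ce); a=np.arctan2(q[:,1],q[:,0]); r=np.hypot(*q.T); F=(np.exp(6j*a)*r**8).sum(); print("corner dir px deg",np.degrees(np.angle(F))/6)
m=roi(g>70,300,220,360,330)
for ce,st,p in blobs(m,30): print("other",ce,st)
```

```text
t 14.1333 tcp [ 0.3973 -0.1085  0.1238] toolx yaw -177.25 z [ 0.004 -0.001 -1.   ] w 0.05541858449346509 ff 0.0 q [ 0.85  0.37 -0.87  2.15  0.4   0.78  1.34]
[286.8533 260.88  ] [280 254  15  15 150] [[ 0.5379 -0.0136  0.016 ]]
[[294, 263], [289, 268], [286, 268], [283, 267], [281, 265], [280, 262], [280, 258], [283, 255], [285, 254], [288, 254], [291, 255], [293, 257], [294, 260]]
corner dir px deg 16.168688192985353
other [330.8736 295.6472] [316 246  44  84 720]
other [357.66 257.22] [356 250   4  15  50]
```

Request:
{"name": "send_rows", "arguments": {"deltas": [[0.3,0.2,0,0,0,-1,0.6],[0.9,0.6,0,0,0,-2.2,0.6],[1.5,1.0,0,0,0,-3.4,0.6],[2.1,1.4,0,0,0,-4.6,0.6],[2.7,1.8,0,0,0,-5.8,0.6],[3.3,2.2,0,0,0,-7.0,0.6],[3.9,2.6,0,0,0,-8.2,0.6],[4.4,2.95,0,0,0,-9.3,0.6],[4.65,3.16,0,0,0,-9.8,0.6],[4.65,3.16,0,0,0,-9.8,0.6]]}}

```text
time_s: 15.02
tool_pos: [0.5365, -0.0115, 0.1205]
eef_rot: [-0.0, 0.392, 0.92, 0.001]
contact_force: [-0.5, -0.2, 0.8]
grip_width: 0.0553
finger_force: 0.0
```

Request:
{"name": "send_rows", "arguments": {"deltas": [[0,0,0,0,0,0,0.6],[0,0,0,0,0,0,0.6]]}}

```text
time_s: 15.18
tool_pos: [0.5343, -0.0144, 0.1205]
eef_rot: [-0.001, 0.392, 0.92, -0.001]
contact_force: [-0.2, 0.5, 0.9]
grip_width: 0.0551
finger_force: 0.0
```

Run:
```python
from h import *
np.set_printoptions(precision=4,suppress=True)
s=status.sense(); M=show(s); c=vision.read_camera("wrist"); im=c["frame"]; g=im.max(2)
cv2.imwrite("pics/w2.png",im[:,:,::-1])
f=240/np.tan(np.radians(c["fov_y"])/2); T=np.array(c["T_tool_cam"])
def cast(uv,z):
    v=np.atleast_2d(uv)-[c["cx"],c["cy"]]; rr=np.hypot(*v.T); d=np.c_[v*(np.sin(rr/f)/rr)[:,None],np.cos(rr/f)]
    o=s["tool_pos"]+M@T[:3,3]; D=d@(M@T[:3,:3]).T; return o+D*((z-o[2])/D[:,2])[:,None]
# projected nut px for reference: blobs whose world centre is near the nut
for ce,st,p in blobs(g>130,100):
    w=cast([ce],.016)[0]
    if np.hypot(*(w[:2]-[.538,-.0136]))<.03:
        hull=cv2.convexHull(p.astype(np.int32)); W=cast(hull[:,0].astype(float),.016)[:,:2]*1e3
        print(ce,st,w); ap=cv2.approxPolyDP((W).astype(np.float32)[:,None],4,True)[:,0]; print(ap)
        print(cv2.minEnclosingCircle(W.astype(np.float32)))
```

```text
t 15.1833 tcp [ 0.5343 -0.0144  0.1205] toolx yaw 133.84 z [-0.002 -0.001 -1.   ] w 0.055051696034512966 ff 0.0 q [ 0.37  0.49 -0.6   1.89  0.35  0.87  0.36]
[328.7354 254.2617] [ 310  232   38   44 1047] [ 0.538  -0.0126  0.016 ]
[[538.9523   3.1687]
 [553.4844 -11.4561]
 [547.8187 -25.6309]
 [533.936  -28.0566]
 [523.9937 -17.4317]
 [526.0826  -0.9888]]
((537.7178955078125, -12.572522163391113), 16.509153366088867)
```

View pics/w2.png

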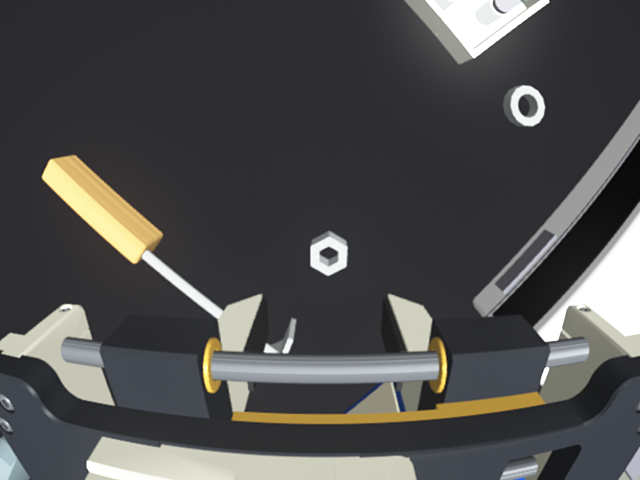

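The wrist view shows the nut (329,254) centred with its flats facing the fingers; the hook lies flat off to the side. Descend and grip.

Request:
{"name": "send_rows", "arguments": {"deltas": [[0.06,0.02,-0.5,0,0,0,0.6],[0.12,0.05,-1.2,0,0,0,0.6],[0.12,0.05,-1.9,0,0,0,0.6],[0.12,0.05,-2.6,0,0,0,0.6],[0.12,0.05,-3.1,0,0,0,0.6],[0.12,0.05,-3.4,0,0,0,0.6],[0.12,0.05,-3.55,0,0,0,0.6],[0.12,0.05,-3.64,0,0,0,0.6],[0.12,0.05,-3.64,0,0,0,0.6]]}}

```text
time_s: 15.98
tool_pos: [0.5391, -0.0125, 0.0122]
eef_rot: [0.0, 0.393, 0.92, 0.0]
contact_force: [0.1, -0.3, 0.0]
grip_width: 0.0551
finger_force: 0.0
```

Request:
{"name": "send_rows", "arguments": {"deltas": [[0,0,0,0,0,0,0.1],[0,0,0,0,0,0,0.1],[0,0,0,0,0,0,0.1],[0,0,0,0,0,0,0.1],[0,0,0,0,0,0,0.1],[0,0,0,0,0,0,0.1],[0,0,0,0,0,0,0.1],[0,0,0,0,0,0,0.1]], "newtons": 25}}

```text
time_s: 16.65
tool_pos: [0.5392, -0.0123, 0.0123]
eef_rot: [0.0, 0.393, 0.92, -0.0]
contact_force: [-0.3, 0.2, 6.1]
grip_width: 0.0258
finger_force: 25.0
```

Request:
{"name": "send_rows", "arguments": {"deltas": [[0,0,0.2,0,0,0,0.1],[0,0,0.7,0,0,0,0.1],[0,0,1.4,0,0,0,0.1],[0,0,2.2,0,0,0,0.1],[0,0,3.0,0,0,0,0.1],[-0.1,0.3,3.6,0,0,0,0.1],[-0.2,0.9,3.9,0,0,0,0.1],[-0.3,1.7,3.9,0,0,0,0.1],[-0.4,2.6,3.9,0,0,0,0.1],[-0.5,3.5,3.9,0,0,0,0.1]]}}

```text
time_s: 17.48
tool_pos: [0.5238, 0.0935, 0.1295]
eef_rot: [0.0, 0.393, 0.919, 0.0]
contact_force: [-0.4, 0.3, -0.7]
grip_width: 0.0258
finger_force: 25.0
```

Request:
{"name": "send_rows", "arguments": {"deltas": [[-0.1,1,0,0,0,0,0.1],[-0.2,2,0,0,0,0,0.1],[-0.4,3,0,0,0,0,0.1],[-0.5,4,0,0,0,0,0.1],[-0.7,5,0,0,0,0,0.1],[-0.9,6,0,0,0,0,0.1],[-1.1,7,0,0,0,0,0.1],[-1.3,7.9,0,0,0,0,0.1],[-1.44,8.7,0,0,0,0,0.1],[-1.44,9.3,0,0,0,0,0.1]]}}

```text
time_s: 18.32
tool_pos: [0.4789, 0.3747, 0.1293]
eef_rot: [-0.001, 0.391, 0.92, 0.0]
contact_force: [-0.2, -0.2, -0.9]
grip_width: 0.0254
finger_force: 25.0
```

Request:
{"name": "send_rows", "arguments": {"deltas": [[0,0.05,0,0,0,0,0.1],[0,0.1,0,0,0,0,0.1],[0,0.1,0,0,0,0,0.1]]}}

```text
time_s: 18.57
tool_pos: [0.4808, 0.3742, 0.1288]
eef_rot: [-0.0, 0.393, 0.92, -0.0]
contact_force: [0.1, -0.4, -0.3]
grip_width: 0.0255
finger_force: 25.0
```

Run:
```python
from h import *
s=status.sense(); M=show(s); c=vision.read_camera("wrist"); im=c["frame"]
cv2.imwrite("pics/w3.png",im[:,:,::-1])
d=np.array([.4807,.3745]); print("delta",(d-s["tool_pos"][:2])/.03)
# expected rim circle in wrist picture (z=.025, r=.055) drawn as overlay check
f=240/np.tan(np.radians(c["fov_y"])/2); T=np.array(c["T_tool_cam"])
a=np.linspace(0,2*np.pi,60); P=np.c_[d[0]+.055*np.cos(a),d[1]+.055*np.sin(a),0*a+.025]
q=((P-s["tool_pos"])@M-T[:3,3])@T[:3,:3]; th=np.arctan2(np.hypot(q[:,0],q[:,1]),q[:,2]); ph=np.arctan2(q[:,1],q[:,0])
uv=np.c_[c["cx"]+f*th*np.cos(ph),c["cy"]+f*th*np.sin(ph)]
o=im[:,:,::-1].copy(); cv2.polylines(o,[uv.astype(np.int32)],True,(0,0,255),1); cv2.imwrite("pics/w3.png",o)
```

```text
t 18.5667 tcp [0.4808 0.3742 0.1288] toolx yaw 133.75 z [-0.    -0.001 -1.   ] w 0.0255240621752396 ff 24.99977290048264 q [-0.34  0.59 -0.6   1.7   0.39  0.98 -0.33]
delta [-0.00443778  0.00959855]
```

View pics/w3.png

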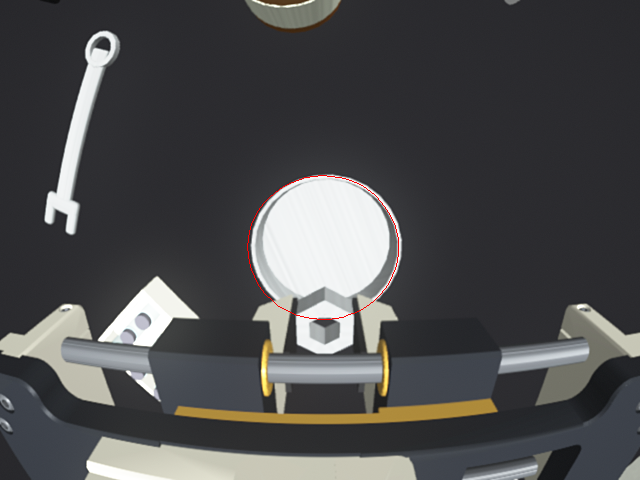

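The predicted rim circle matches the dish at (325,247), with the nut held at (324,325). Lower into the dish and release with a small opening.

Request:
{"name": "send_rows", "arguments": {"deltas": [[0,0,-0.4,0,0,0,0.1],[0,0,-1.1,0,0,0,0.1],[0,0,-1.8,0,0,0,0.1],[0,0,-2.4,0,0,0,0.1],[0,0,-2.9,0,0,0,0.1],[0,0,-3.3,0,0,0,0.1],[0,0,-3.55,0,0,0,0.1],[0,0,-3.67,0,0,0,0.1],[0,0,-3.69,0,0,0,0.1],[0,0,-3.69,0,0,0,0.1]]}}

```text
time_s: 19.45
tool_pos: [0.4811, 0.3749, 0.0187]
eef_rot: [0.0, 0.393, 0.92, 0.0]
contact_force: [-0.9, 0.3, -0.2]
grip_width: 0.0259
finger_force: 25.0
```

Request:
{"name": "send_rows", "arguments": {"deltas": [[0,0,0,0,0,0,0.3],[0,0,0,0,0,0,0.4],[0,0,0,0,0,0,0.45],[0,0,0,0,0,0,0.45],[0,0,0,0,0,0,0.45],[0,0,0,0,0,0,0.45]]}}

```text
time_s: 19.95
tool_pos: [0.4809, 0.3748, 0.0185]
eef_rot: [0.0, 0.393, 0.92, 0.0]
contact_force: [0.1, 1.3, 0.1]
grip_width: 0.0413
finger_force: 0.0
```

Request:
{"name": "send_rows", "arguments": {"deltas": [[0,0,0.2,0,0,0,0.45],[0,0,0.6,0,0,0,0.45],[0,0,1.2,0,0,0,0.45],[0,0,1.9,0,0,0,0.45],[0,0,2.6,0,0,0,0.45],[0,0,3.4,0,0,0,0.45],[0,0,4.2,0,0,0,0.45],[0,0,4.8,0,0,0,0.45],[0,0,5,0,0,0,0.45],[0,0,5,0,0,0,0.45]]}}

```text
time_s: 20.78
tool_pos: [0.4815, 0.3757, 0.1708]
eef_rot: [0.001, 0.393, 0.92, 0.002]
contact_force: [0.5, -0.3, 0.8]
grip_width: 0.041
finger_force: 0.0
```

Run:
```python
from h import *
show(); c=vision.read_camera("wrist"); t=top("top")
a=cv2.resize(c["frame"],(400,300)); b=cv2.resize(t["frame"],(400,300)); e=cv2.resize(top("side")["frame"],(400,300))
cv2.imwrite("pics/end.png",np.vstack([np.hstack([a,b]),np.hstack([e,e*0])])[:,:,::-1])
```

```text
t 20.7833 tcp [0.4815 0.3757 0.1708] toolx yaw 133.75 z [ 0.003  0.002 -1.   ] w 0.040980083479018097 ff 0.0 q [-0.33  0.55 -0.62  1.65  0.36  1.05 -0.3 ]
```

View pics/end.png

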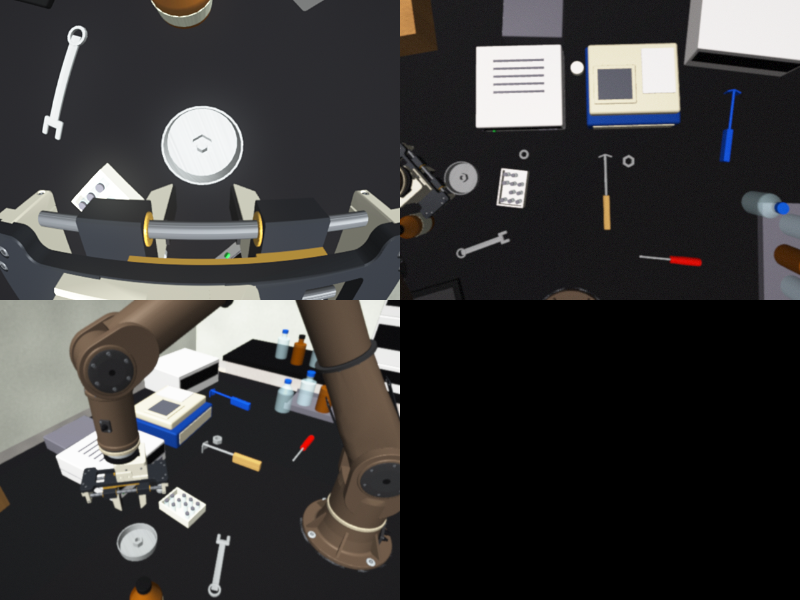

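The nut lies in the dish (201,144 in the wrist view), the hook is flat on the open bench, and the bystanders are untouched. Hand in.

```bash
python3 -c "
from bench import bot
print(bot.sign_off())"
```

```text
the job is handed in; nothing more can be done
None
```

I drew the nut out of the gap with the wooden hook, laid the hook flat on the open bench, put the nut in the round steel dish and handed the job in at about 21 s; the one force spike was 57 N at the wrist when the hook touched down.

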